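Shift the mirror light's lever through its H gate into the third slot

TASK

Set the mirror's light to its third setting: with a fingertip or the outside of the fingers, push the lever of the control box along its slot to the middle of the H-shaped gate, across to the right, and then forward (away from the robot) until it is fully home in the third slot, the far right one. Only push the knob: do not pinch it between the fingers or pull it up. Leave everything else on the table where it is, and finish clear of the lever.

Things in the scene. Friction and masses are not known exactly. Their poses are not given: they have to be found in the camera images.
- box: fixed control box of the mirror light: white plastic, 150 mm (its x) by 140 mm (its y), steel gate sheet on top 63 mm above the table. Origin: middle of its underside, on the table. Its x axis is forward (away from the robot), y is left; it may stand turned by up to 0.35 rad, and forward, left, right mean the box's own directions. The lever pivots both ways about a point 15 mm above the origin.
- gate (a point): middle of the H gate, on top of the sheet, 63 mm above the table; axes as the box's. Two 14 mm wide slots run along x, 16 mm left and 16 mm right of here, from 25 mm back to 25 mm forward; a 14 mm channel along y joins them in the middle; its corners are rounded to 6 mm. Slots count as on a gearstick: first far left, second near left, third far right, fourth near right.
- knob (a point): centre of the black knob: a cross in plan, 28 mm over opposite faces, 28 mm high, on an 8 mm stick 95 mm from the pivot (110 mm above the table when upright, 98 mm at a slot's end). From the pivot it is at (95 sin f, -95 cos f sin a, 95 cos f cos a) mm in box axes, a = lever_across, f = lever_forward. The lever stays where it is left; a push of 1 to 2 N at the knob moves it.
- lever_across (a joint): sideways lean of the lever, rad: 0 upright, positive to the right, negative to the left; about -0.33 in the left slots and 0.33 in the right slots (with about 0.05 of play). It starts in the left leg.
- lever_forward (a joint): forward lean of the lever, rad: 0 in the middle channel, 0.40 at the far end of a slot, -0.40 at the near end. It passes across only within about 0.06 of 0, though the rounded corners guide it from up to about 0.1. It starts anywhere along the left leg.
- knob_pull (a joint): how far the knob is pulled up along the stick, m: 0 at rest, at most 0.012; a spring holds it down with 8 N.
- knob_far: one of the four 28 mm high, 18 mm wide side faces of the knob; its origin is the middle of that face's pad, 12 mm from the knob's axis (the surface is 14 mm from the axis). This is the one towards the box's +x (far side).
- knob_near: one of the four 28 mm high, 18 mm wide side faces of the knob; its origin is the middle of that face's pad, 12 mm from the knob's axis (the surface is 14 mm from the axis). This is the one towards the box's -x (near side).
- knob_left: one of the four 28 mm high, 18 mm wide side faces of the knob; its origin is the middle of that face's pad, 12 mm from the knob's axis (the surface is 14 mm from the axis). This is the one towards the box's +y (left).
- knob_right: one of the four 28 mm high, 18 mm wide side faces of the knob; its origin is the middle of that face's pad, 12 mm from the knob's axis (the surface is 14 mm from the axis). This is the one towards the box's -y (right).
- kajal_pot: small closed glass pot, 36 mm across, 40 mm tall, just left of the box; loose, leave it alone. Origin: middle of its underside.
- comb: blue plastic comb lying flat, 180 by 36 by 6 mm, along its x, just right of the box; loose, leave it alone. Origin: middle of its underside.
- tray: white ceramic jewellery tray 100 by 140 mm, 18 mm tall, left of the box; loose, leave it alone. Origin: middle of its underside.
- ring_a: silver finger ring lying in the tray, 24 mm across; leave it alone. Origin: middle of its underside.
- ring_b: silver finger ring lying in the tray, 23 mm across; leave it alone. Origin: middle of its underside.
- perfume: amber glass bottle, 48 mm across, 100 mm tall, right of the box; loose, leave it alone. Origin: middle of its underside.
- cream_jar: ceramic jar, 64 mm across, 45 mm tall, beyond the box to the left; loose, leave it alone. Origin: middle of its underside.
- bangle: brass bangle lying flat, 68 mm across, 8 mm high, beyond the box to the right; loose, leave it alone. Origin: middle of its underside. Farther right stands the fixed round mirror, 243 mm tall; far left a fixed chest 150 mm tall.

How it is judged:
On the way, in this order (a step that is already met when the one before it is completed fails the run):
1. the lever is across in the right leg, not yet forward (value of joint lever_across above 0.24 rad and value of joint lever_forward below 0.2 rad), for 0.05 s.
2. the lever is fully forward in the third (far right) slot (value of joint lever_across above 0.24 rad and value of joint lever_forward above 0.33 rad), for 0.2 s.
At the end, for the whole second after the job is handed in: The lever rests in the third slot: lever_across above 0.24 rad and lever_forward above 0.33 rad (of 0.40), the knob down on its stick (under 3 mm), and every loose thing within 20 mm of where it started (all of step 2 and value of joint knob_pull below 0.003 m and velocity of joint lever_forward below 0.05 rad/s and distance of each of kajal_pot, comb, tray, ring_a, ring_b, perfume, cream_jar, bangle from where it was at the start of the episode below 0.02 m); the robot touches nothing.
It fails at once if the knob is pulled up by more than 5 mm (value of joint knob_pull above 0.005 m).
It fails at once if the knob is pinched: the fingers press on two opposite faces at once ((contact force between the fingers and knob_left above 1 N and contact force between the fingers and knob_right above 1 N) or (contact force between the fingers and knob_far above 1 N and contact force between the fingers and knob_near above 1 N)).
It fails at once if something else on the table is pushed or carried more than 20 mm from its place (distance of any of kajal_pot, comb, tray, ring_a, ring_b, perfume, cream_jar, bangle from where it was at the start of the episode above 0.02 m).
It also fails if it takes over 67 s, if anything falls off the work surface, if the arm or the gripper's body presses on something with over 40 N, if the wrist force passes 120 N, or if a joint passes its speed limit or range.

ROBOT

A 6-joint arm with a two-finger parallel gripper is mounted at the origin on the work surface. World frame = base frame: x ahead of the robot, y to its left, z up, the work surface at z = 0. Lengths are in m, angles in rad, forces in N, time in s.
With the tool pointing down it reaches from about 0.2 to 0.875 m from the base axis. Payload 3.4 kg.
Tool frame: the origin (TCP) lies between the finger pads; the fingertips stand 25 mm ahead of it and the grasp point (between the pads) lies 6 mm ahead of it (r.nose_length is the z of the fingertips in the tool frame, in m); z points along the fingers, x is the direction in which the jaws open and shut, and the axes are right-handed (so a half turn about z gives the same grasp; the last joint's range is limited). The gripper opens to 94 mm and grips with 3 to 60 N. Pads are 16 mm wide; open, the fingers measure 119 mm over their backs; the gripper's body (75 mm by 177 mm) begins 78 mm behind the grasp point.
Start: joints at [-1.433, 0.276, 1.505, -0, 1.361, -0.121], TCP at [0.147, -0.556, 0.23] pointing down, gripper open.
Joint ranges: [-2.89, 2.89], [-0.75, 2.08], [0.22, 2.7], [-1.18, 4.32], [0.11, 2.71], [-2.7, 2.7]. Speed limits (rad/s): [2.57, 2.57, 3.14, 3.14, 3.14, 3.14].

INTERFACE

Orientations are given as a unit quaternion [w, x, y, z].
In Python, from plant import r, gripper_to, inverse_kinematics, vision, models, telemetry gives the robot as it stands. Calls block until the motion is done:
- r.move_to(position, orientation): joint-space move of the TCP to a pose.
- r.move_l(position, rot=None, vel=0.15, guard=None): straight line of the TCP; rot=None keeps the orientation; vel is the mean speed in m/s. With guard (N) it stops when the force on the tool has changed by that much, and returns True; else False.
- r.movej(angles): joint-space move.
- gripper_to(opening, f_grip=None): finger opening in m; f_grip is the grip in N (None keeps the last); returns when the fingers have stopped.
- r.hold(seconds).
- inverse_kinematics(position, orientation): joint angles nearest the present ones, or None.
- vision.snapshot(name): name is "scene" or "top"; returns the picture (420x560x3 uint8, red, green, blue); there is no depth.
- vision.get_calibration(name): a dict with "fx", "fy", "cx", "cy" (pixels), "D" ([k1, k2, p1, p2, k3] as OpenCV has them; the pictures are not rectified), "position" and "orientation" of the camera in the world. Camera axes: x right, y down, z forward; pixel columns grow to the right and rows downward; lengths in m; the calibration is good to about 2 mm. A picture is of the moment at which its call begins. get_calibration takes no time and is no camera call.
A pose or a line that the arm cannot do raises r.PlanningError and nothing moves.
- r.sign_off(): hands the job in, once; it reports no verdict.
Trained networks look in the newest picture that a camera, given by its name, has taken for a name from the list of things; names that differ only in an ending like _2 or _b are one class to them, and where a whole thing is asked for, a point or a joint stands for the part that bears it (a point fixed in the world has none). Each returns a list of dicts, best first, with "score" (0 to 1); they miss things now and then, are a little off and sometimes report something else, mostly with a low value. They report only what shows in the picture. A call takes as long as a camera call.
- models.boxes_of(thing, camera): "at" ([x, y, z] in m, in world coordinates, good to about 4 mm: the middle of the surface that is visible of it).
- models.regions_of(thing, camera): "pixels" (420x560 bool, what is visible of it).
- models.mark_of(thing, camera): "at" ([x, y, z] in m, in world coordinates, good to about 4 mm: a listed point, or the origin of a listed thing).
Readings, each from a call of its own:
- telemetry.current_t(): time.
- telemetry.current_joints(): joint angles.
- telemetry.current_dq(): joint speeds.
- telemetry.current_joint_efforts(): joint torques, N m.
- telemetry.current_ee_pos(): TCP position.
- telemetry.current_tool_rot(): TCP orientation.
- telemetry.current_wrist_force(): force on the tool from outside, world axes, zero at the start.
- telemetry.current_torque(): the same for the moment, N m.
- telemetry.current_opening(): finger opening in m.
Only numpy, scipy, OpenCV 4.12 (cv2) and the standard library are available. Lean on these libraries where they do the work, as an engineer would, in place of code of your own. Each camera call takes 0.05 s, during which the arm holds its last target.

## Working session

There is one attempt and no reset: what is moved stays moved. The work goes in short steps, each a Python script; the robot and the scene stay as the last script left them, time stands still between calls to the robot, and variables do not carry over. Pictures are saved under pics/ and viewed, and the job is handed in when it is done.

```bash
mkdir -p pics; ls; python3 - <<'E'
from plant import r, gripper_to, inverse_kinematics, vision, models, telemetry
import cv2,numpy as np
for c in ["scene","top"]:
    im=vision.snapshot(c); cv2.imwrite(f"pics/{c}0.png",im[:,:,::-1])
    k=vision.get_calibration(c); print(c,{a:np.round(b,4).tolist() for a,b in k.items()})
    for t in ["box","gate","knob","knob_near","knob_far","knob_left","knob_right","kajal_pot","perfume","comb","cream_jar"]:
        print(t,[(np.round(d["at"],4).tolist(),round(d["score"],2)) for d in models.mark_of(t,c)][:3])
print(telemetry.current_t(),telemetry.current_tool_rot(),r.nose_length)
E
```

```text
pics
scene {'fx': 497.7499, 'fy': 497.7499, 'cx': 276.8441, 'cy': 201.1215, 'D': [0.0097, 0.0, 0.0, 0.0, 0.0], 'position': [1.3262, -0.1977, 1.0797], 'orientation': [-0.2511, 0.7609, 0.5682, -0.1875]}
box [([0.5352, 0.011, 0.0033], 0.79), ([0.5294, 0.0324, 0.104], 0.45), ([0.4997, 0.1106, -0.0031], 0.34)]
gate [([0.5565, 0.3938, -0.0018], 0.71), ([0.5362, 0.0033, 0.0632], 0.65)]
knob [([0.5293, 0.0329, 0.1058], 0.74)]
knob_near []
knob_far [([0.5416, 0.0326, 0.1059], 0.44)]
knob_left [([0.558, -0.3757, 0.0036], 0.46)]
knob_right [([0.5305, 0.0236, 0.1081], 0.49), ([0.5554, 0.3929, 0.0002], 0.18)]
kajal_pot [([0.498, 0.1126, -0.0002], 0.66)]
perfume [([0.5335, 0.0018, 0.0586], 0.64), ([0.5579, -0.3756, 0.0014], 0.59), ([0.7619, 0.0694, -0.0049], 0.2)]
comb [([0.4984, -0.1063, 0.0002], 0.79)]
cream_jar [([0.7593, 0.0721, -0.0004], 0.9)]
top {'fx': 447.7032, 'fy': 447.7032, 'cx': 275.1493, 'cy': 201.4259, 'D': [-0.0422, 0.0, 0.0, 0.0, 0.0], 'position': [0.4432, 0.0444, 1.245], 'orientation': [-0.0482, 0.7067, -0.7028, 0.0658]}
box [([0.5345, 0.0054, 0.0004], 0.8)]
gate [([0.5315, 0.0023, 0.0658], 0.78)]
knob [([0.5293, 0.035, 0.1061], 0.69)]
knob_near [([0.518, 0.0354, 0.1038], 0.59)]
knob_far []
knob_left []
knob_right [([0.5357, 0.0264, 0.1096], 0.62)]
kajal_pot [([0.5201, 0.0346, 0.1013], 0.51)]
perfume [([0.5555, -0.3745, 0.0011], 0.54)]
comb [([0.4984, -0.1109, -0.0035], 0.97)]
cream_jar [([0.7571, 0.0702, -0.0029], 0.94)]
1.2 [ 1.92445111e-05  7.92435583e-01 -6.09955610e-01  1.92765604e-05] 0.025
```

View pics/top0.png

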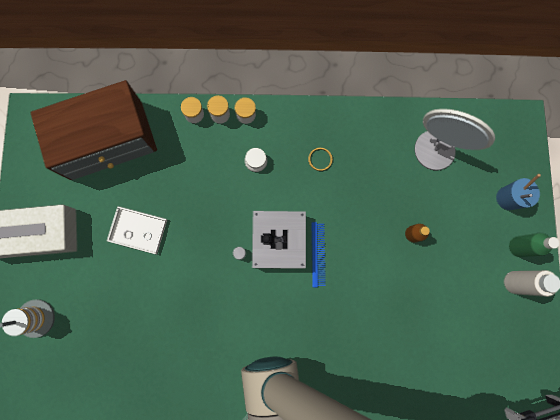

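View pics/scene0.png

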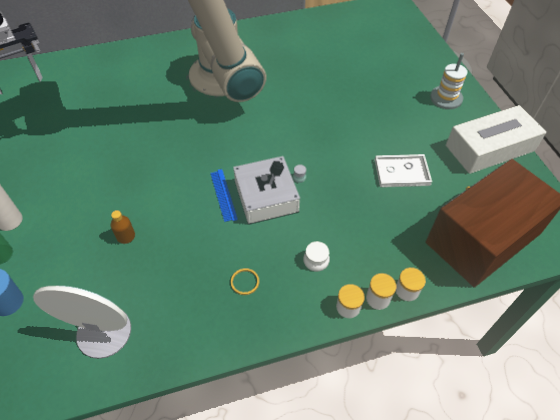

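```bash
python3 - <<'E'
import cv2
im=cv2.imread("pics/top0.png");c=im[150:270,180:340];cv2.imwrite("pics/top0z.png",cv2.resize(c,None,fx=5,fy=5,interpolation=cv2.INTER_CUBIC))
im=cv2.imread("pics/scene0.png");c=im[150:270,180:340];cv2.imwrite("pics/scene0z.png",cv2.resize(c,None,fx=5,fy=5,interpolation=cv2.INTER_CUBIC))
E
```

```text
(no output)
```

View pics/top0z.png

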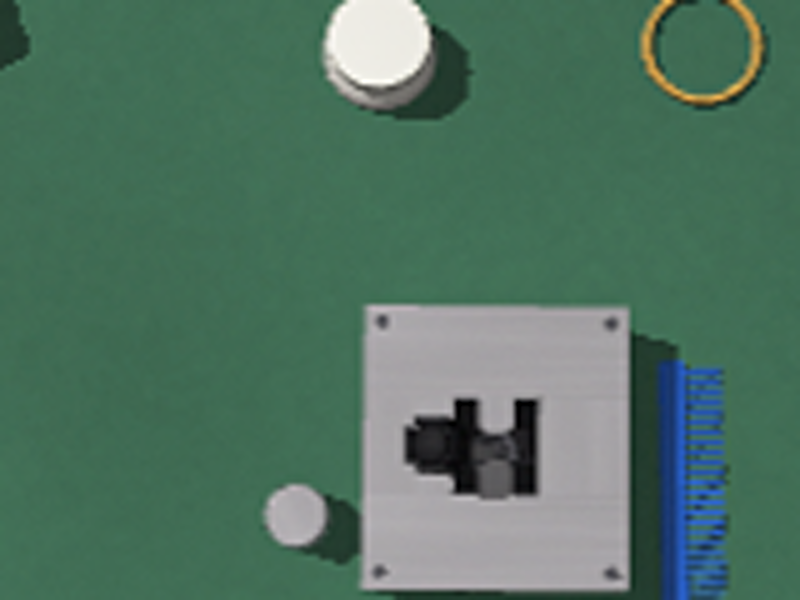

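```bash
cat > h.py <<'E'
from plant import r, gripper_to, inverse_kinematics, vision, models, telemetry
import cv2,numpy as np
from scipy.spatial.transform import Rotation as R
def cam(c):
    k=vision.get_calibration(c); K=np.array([[k["fx"],0,k["cx"]],[0,k["fy"],k["cy"]],[0,0,1]])
    q=np.array(k["orientation"]); return K,np.array(k["D"]),np.array(k["position"]),R.from_quat(q[[1,2,3,0]]).as_matrix()
def pix2plane(c,px,z):
    K,D,p,M=cam(c); n=cv2.undistortPoints(np.array(px,float).reshape(-1,1,2),K,D)[:,0]
    d=np.c_[n,np.ones(len(n))]@M.T; return p+d*((z-p[2])/d[:,2])[:,None]
def project(c,P):
    K,D,p,M=cam(c); rv=cv2.Rodrigues(M.T)[0]; return cv2.projectPoints(np.array(P,float).reshape(-1,1,3),rv,-M.T@p,K,D)[0][:,0]
E
python3 - <<'E'
from h import *
off=np.array([180,150])
sc=np.array([[382,321],[611,323],[612,573],[379,571]])/5+off
co=np.array([[364,306],[629,306],[632,590],[361,589]])/5+off
for n,p in(("screws",sc),("corners",co)):
    w=pix2plane("top",p-0.4,.063)[:,:2]; print(n,w.round(4).tolist(),w.mean(0).round(4))
    for e in (w[0]-w[3],w[1]-w[2]): print(np.arctan2(e[1],e[0]).round(3),np.linalg.norm(e).round(4))
    for e in (w[0]-w[1],w[3]-w[2]): print(np.arctan2(-e[0],e[1]).round(3),np.linalg.norm(e).round(4))
k=pix2plane("top",[np.array([432,444])/5+off-.4],.12);print("knobtop",k.round(4))
E
```

```text
screws [[0.6021, 0.0661], [0.6018, -0.056], [0.4696, -0.0558], [0.4701, 0.0663]] [0.5359 0.0051]
-0.002 0.1319
-0.002 0.1323
-0.002 0.1221
-0.005 0.1221
corners [[0.6101, 0.0757], [0.6111, -0.0657], [0.4608, -0.0663], [0.4607, 0.0756]] [0.5356 0.0048]
0.001 0.1493
0.004 0.1503
0.007 0.1415
0.0 0.1419
knobtop [[0.5322 0.0393 0.12  ]]
```

View pics/scene0z.png

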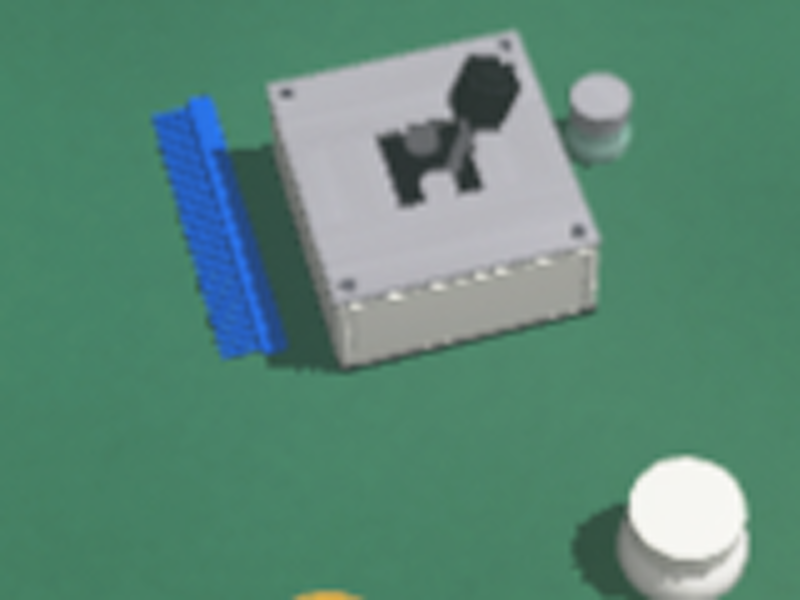

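```bash
cat >> h.py <<'E'
B=np.array([.536,.0045])
Q=np.array([0,2**-.5,-2**-.5,0.])  # tool x -> world -y
def P(x,y,z): return [B[0]+x,B[1]+y,z]
def look(n):
    for c in("top","scene"):
        im=vision.snapshot(c); z=cv2.resize(im[150:270,200:340,::-1],None,fx=4 if c=="scene" else 4,fy=4,interpolation=cv2.INTER_CUBIC)
        cv2.imwrite(f"pics/{c}_{n}.png",z)
        print(c,[(np.round(np.array(d["at"])-[*B,0],4).tolist(),round(d["score"],2)) for d in models.mark_of("knob",c)][:2])
    print("t",telemetry.current_t(),"F",np.round(telemetry.current_wrist_force(),2),"p",np.round(np.array(telemetry.current_ee_pos())-[*B,0],4))
Z=.108
E
python3 - <<'E'
from h import *
gripper_to(0.0); print("open",telemetry.current_opening())
r.move_to(P(-.055,.031,.22),Q)
r.move_l(P(-.055,.031,Z))
print(r.move_l(P(-.024,.031,Z),vel=.03,guard=8))
look("a")
E
```

```text
open 0.0004983684813134303
False
top []
scene [([-0.0014, 0.0312, 0.1042], 0.47)]
t 7.3167 F [-1.09 -0.34 -0.31] p [-0.0243  0.031   0.1079]
```

```bash
python3 -c "
import cv2,numpy as np
cv2.imwrite('pics/ab.png',cv2.resize(np.vstack([cv2.imread('pics/top_a.png'),cv2.imread('pics/scene_a.png')]),None,fx=.62,fy=.62))"
```

```text
(no output)
```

View pics/ab.png

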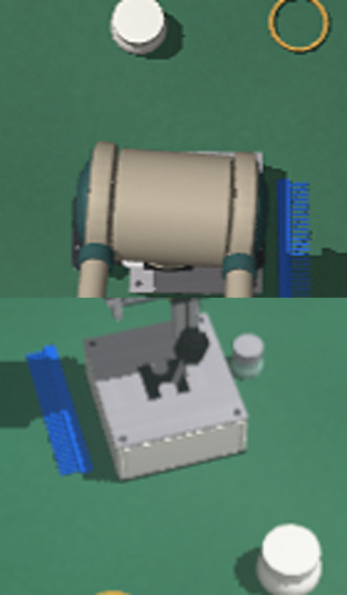

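The post stands against the knob's near face (top view covered by the wrist). The scene view shows the stick at the middle channel of the left leg, and the network puts the knob about 1 mm short of the gate's middle. Next is the push across.

```bash
python3 - <<'E'
from h import *
r.move_l(P(-.045,.031,Z))
r.move_l(P(-.045,.031,.165))
r.move_l(P(0,.080,.165))
r.move_l(P(0,.080,Z))
for y in (.04,.02,.005,0,-.003):
    g=r.move_l(P(0,y,Z),vel=.04,guard=8); print(y,g,np.round(telemetry.current_wrist_force(),2))
    if g: break
look("b")
E
python3 -c "
import cv2,numpy as np
cv2.imwrite('pics/bb.png',np.vstack([cv2.imread('pics/scene_b.png')]))"
```

```text
0.04 False [-0.53  0.03 -0.39]
0.02 False [-0.72  0.11 -0.31]
0.005 False [-0.25 -0.05  0.68]
0 False [-0.33  0.03  0.35]
-0.003 False [-0.47  0.78 -0.32]
top []
scene [([-0.0389, -0.1081, -0.0031], 0.74), ([0.0119, 0.3619, 0.0008], 0.49)]
t 12.3167 F [ 0.15  0.5  -0.38] p [ 0.     -0.0031  0.1081]
```

View pics/scene_b.png

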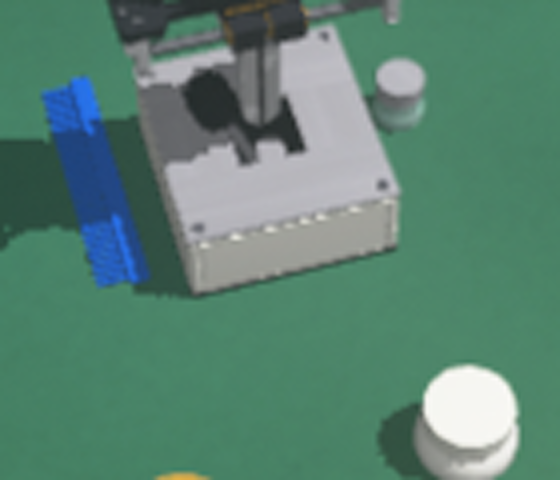

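The knob now leans right, and the stick enters the right slot at about (245,145). I'll push a little further to be sure, back off and check from above.

```bash
python3 - <<'E'
from h import *
for y in (-.005,-.007):
    g=r.move_l(P(0,y,Z),vel=.03,guard=5); print(y,g,np.round(telemetry.current_wrist_force(),2))
    if g: break
r.move_l(P(0,.02,Z))
r.move_l(P(0,.03,.165))
r.move_l(P(-.15,-.031,.165))
look("c")
E
python3 -c "
import cv2,numpy as np
cv2.imwrite('pics/cc.png',cv2.resize(np.vstack([cv2.imread('pics/top_c.png'),cv2.imread('pics/scene_c.png')]),None,fx=.62,fy=.62))"
```

```text
-0.005 False [ 1.06  1.88 -0.32]
-0.007 False [-0.41  5.55 -2.1 ]
top [([0.0169, 0.4161, 0.0014], 0.68), ([-0.0033, -0.0344, 0.1024], 0.5)]
scene [([-0.0045, -0.0377, 0.099], 0.5)]
t 15.1167 F [-0.44 -0.03  0.51] p [-0.1494 -0.0309  0.1649]
```

View pics/cc.png

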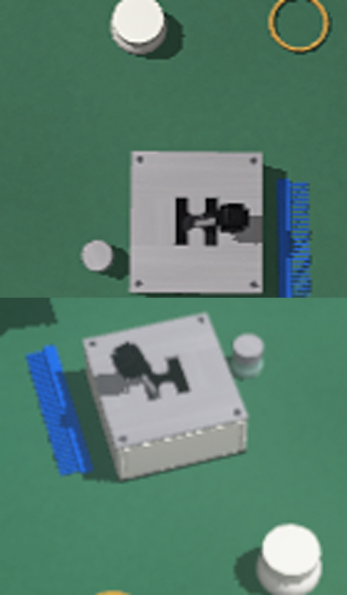

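The lever is across in the right leg, in the middle along the slot (the knob is at about (233,217) in the top view), and force rose at the stop. Next is the push forward.

```bash
python3 - <<'E'
from h import *
r.move_l(P(-.06,-.033,.165))
r.move_l(P(-.06,-.033,Z))
for x in (-.02,-.01,0,.005,.008,.010,.012,.014,.016):
    g=r.move_l(P(x,-.033,Z),vel=.04,guard=6); print(x,g,np.round(telemetry.current_wrist_force(),2))
    if g or abs(telemetry.current_wrist_force()[0])>5: break
r.hold(.2)
r.move_l(P(-.03,-.033,Z))
r.move_l(P(-.06,-.033,.165))
r.move_l(P(-.16,-.033,.20))
look("d")
E
python3 -c "
import cv2,numpy as np
cv2.imwrite('pics/dd.png',cv2.resize(np.vstack([cv2.imread('pics/top_d.png'),cv2.imread('pics/scene_d.png')]),None,fx=.62,fy=.62))"
```

```text
-0.02 False [-1.73  0.28  0.33]
-0.01 False [-0.08  0.43 -0.51]
0 False [-0.7   0.09 -0.7 ]
0.005 False [-0.63 -0.35 -0.56]
0.008 False [-1.68  0.84 -1.28]
0.01 False [-4.98  0.74 -0.72]
0.012 False [-7.07  0.5   0.87]
top [([0.0335, -0.0307, 0.0951], 0.53)]
scene [([0.0336, -0.0363, 0.098], 0.43)]
t 21.65 F [ 0.02  0.36 -0.39] p [-0.1595 -0.033   0.1996]
```

View pics/dd.png

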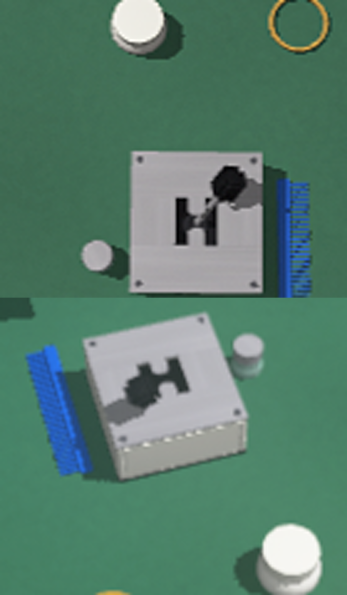

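```bash
python3 - <<'E'
from h import *
for c in("top","scene"):
    vision.snapshot(c)
    for t in("kajal_pot","comb","perfume","knob"): print(c,t,[np.round(d["at"],3).tolist() for d in models.mark_of(t,c)][:2])
r.sign_off(); print(telemetry.current_t())
E
```

```text
top kajal_pot [[0.499, 0.109, 0.001]]
top comb [[0.496, -0.109, -0.0], [0.546, 0.365, 0.005]]
top perfume [[0.557, -0.375, 0.002]]
top knob [[0.568, -0.026, 0.096]]
scene kajal_pot [[0.551, 0.42, 0.007], [0.5, 0.115, 0.001]]
scene comb [[0.495, -0.105, -0.004]]
scene perfume [[0.557, -0.373, 0.003]]
scene knob []
the job is handed in; nothing more can be done
the job is handed in; nothing more can be done
```

The lever is in the third (far right) slot, and I handed the job in after about 22 s of robot time; it reports no verdict.

I used the closed fingers as a post and made three pushes: the near face to centre the lever, the left face to take it across, and the near face again to send it forward. The knob was never pinched or pulled up. The sideways push ended against a stop at about 5.5 N. The forward push ended against a stop at about 7 N, within 2 mm of where I expected full travel.

**Final checks:**
- **Lever:** Both cameras put the knob about 33 mm forward of the gate centre, roughly 0.36 rad. Measured against the earlier mid-gate reading it is nearer 0.40 rad. That 4 mm spread is within the networks' error, and the lower figure is only a little above the 0.33 rad limit.
- **Other objects:** The kajal pot, comb and perfume read within about 4 mm of where they started. I did not measure the tray, rings, cream jar or bangle, but the arm never went near them.
- **Arm:** It finished clear of the lever, with about 0.5 N on the wrist, which is noise level.
- **Disagreement:** In the last scene picture the network did not find the knob, although it had in the picture before. It also gave a few false matches elsewhere on the table, which I ignored.

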